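# Move the snap-fit cover from the empty bolt bin to the full one

## Task

Pinch the two orange side tabs of the green cover together to free it from the blue bin, lift it off, and fit it onto the yellow bin of bolts instead: with the tabs still pinched, press it down evenly until the catches can spring out under the collar, then let go, so that it stays held down on its rubber seal. Squeeze the tabs gently, feel for the yellow bin's seal rather than trusting its height, press only as hard as needed so as not to crush it, and leave the other goods where they are.

Things in the scene. Friction and masses are not known exactly. Their poses are not given: they have to be found in the camera images.
- cover: green clear acrylic snap-fit cover, plate 116 (x) by 88 (y) by 4 mm, about 0.15 kg, fits either way round. Origin at the centre of the plate's underside, z up. Below it four round-ended pins (10 mm thick, 20 mm long, at x +-43.5, y +-24 mm) enter the bin's collar with 1.5 to 2 mm play each way.
- tabs_mid (a point): point midway between the cover's two orange tabs, 20 mm above the plate's underside, cover axes. The tabs stand up from the plate to 34 mm above its underside, each 30 mm along x and 5 mm thick; outer faces at y = +-26.5 mm (53 mm across when free, 37 mm fully pinched).
- tab_l (a joint): inward travel of the tab on the cover's +y side: 0 sprung out, 0.008 m fully pinched; spring 5 N rising to 13 N. Below the plate it carries a square hook (24 mm along x, 13 to 18 mm below the underside, out to y = 35 mm) that catches 4.5 mm under the collar's lip; it clears the lip beyond about 0.005 m. It cannot ride over the lip by itself.
- tab_r (a joint): the same for the tab on the cover's -y side. Squeezed with more than about 60 N a side the tabs may crack; 20 N is plenty
- bin_a: blue empty bin that wears the cover at the start: fixed, 120 (x) by 91 (y) by 50 mm high, origin at the centre of its underside, z up; the cover's axes lie along its axes. A steel collar (109 by 82 mm) stands in its mouth, top 47 to 61 mm above the table: this differs from bin to bin and is not measured. Lips on its long sides reach in to y = +-30.5 mm, underside 5 mm below the top.
- bin_b: yellow open bin full of bolts, fixed, same build and frame as the blue one, its collar at its own unmeasured height (47 to 61 mm). The black seal ring on the collar stands 12 mm above the collar's top when free, so a lowered cover's underside meets it 59 to 73 mm above the table.
- gasket_a (a joint): how far the blue bin's black rubber seal ring is pressed down, m. 0 free, about 0.004 with a cover latched. Behaves as a spring of 1500 N/m (some damping) and pushes the cover up.
- gasket_b (a joint): the same for the yellow bin. A cover must be pressed to at least about 0.005 m (about 7.5 N) for the hooks to pass under the lips; released, it then rests at about 0.004 m. Beyond 0.0085 m (about 13 N) the seal is crushed.
- screw_eye: bystander: galvanized screw eye lying flat, 72 mm long, origin under its shank
- turnbuckle: bystander: steel turnbuckle hook lying flat, 115 mm long, origin under its middle
- pull: bystander: pewter bow cabinet pull between the bins, 90 mm long, 29 mm high, origin under its middle
- scoop: bystander: red plastic funnel scoop, 76 mm wide, 65 mm high, origin under its middle
- oil_can: bystander: can, 56 mm wide, 120 mm high, origin under its middle
There are look-alikes about, which are no part of the job. Of the things that look like the cover, the largest one is meant.

How it is judged:
On the way, in this order (a step that is already met when the one before it is completed fails the run):
1. both tabs are pinched in together while the cover is still in the blue bin (value of joint each of tab_l, tab_r above 0.005 m and distance of cover from where it was at the start of the episode below 0.012 m), for 0.1 s.
2. the cover is lifted clear of the blue bin (z of cover in the frame of bin_a above 0.095 m), for 0.1 s.
At the end, for the whole second after the job is handed in: the cover lies level (0.04 rad) on the yellow bin, centred within 6 mm and in line within 0.07 rad, either way round; both tabs are sprung out (under 2 mm in) and the catches alone hold the seal pressed 3 to 6.5 mm; all at rest (horizontal distance between cover and bin_b below 0.006 m and angle between the x axis of cover and the x axis of bin_b, either way round below 0.07 rad and angle between cover's own z axis and vertical below 0.04 rad and value of joint gasket_b between 0.003 and 0.0065 m and value of joint each of tab_l, tab_r below 0.002 m and linear speed of cover below 0.01 m/s); the robot touches nothing.
It fails at once if the yellow bin's rubber seal is crushed (pressed beyond 8.5 mm) (value of joint gasket_b above 0.0085 m).
It fails at once if the tabs are squeezed harder than 120 N in all (about 60 N a side) (contact force between the fingers and cover above 120 N).
It fails at once if one of the other goods is shifted more than 20 mm (distance of any of screw_eye, turnbuckle, pull, scoop, oil_can from where it was at the start of the episode above 0.02 m).
It also fails if it takes over 48 s, if anything falls off the work surface, if the arm or the gripper's body presses on something with over 40 N, if the wrist force passes 120 N, or if a joint passes its speed limit or range.

## Robot

A 6-joint arm with a two-finger parallel gripper is mounted at the origin on the work surface. World frame = base frame: x ahead of the robot, y to its left, z up, the work surface at z = 0. Lengths are in m, angles in rad, forces in N, time in s.
With the tool pointing down it reaches from about 0.35 to 0.85 m from the base axis. Payload 8.1 kg.
Tool frame: the origin (TCP) lies between the finger pads; the fingertips stand 14 mm ahead of it and the grasp point (between the pads) lies 5 mm behind it (robot.tcp_to_tips is the z of the fingertips in the tool frame, in m); z points along the fingers, y is the line along which they close (so a half turn about z gives the same grasp; the last joint's range is limited). The gripper opens to 93 mm and grips with 3 to 60 N. Pads are 15 mm wide; open, the fingers measure 128 mm over their backs; the gripper's body (75 mm by 188 mm) begins 65 mm behind the grasp point.
Start: joints at [1.169, 0.13, 1.488, -0, 1.523, -0.085], TCP at [0.187, 0.57, 0.233] pointing down, gripper open.
Joint ranges: [-2.96, 2.96], [-0.89, 2.26], [0.02, 2.5], [-1.34, 4.48], [0, 2.73], [-2.66, 2.66]. Speed limits (rad/s): [2.39, 2.39, 2.79, 3.14, 3.14, 3.14].

## Interface

Orientations are given as a rotation vector (axis times angle).
In Python, from plant import sensors, read_camera, robot gives the robot as it stands.
- The arm moves only by the shell command python3 -m inch [FORCE], which reads ROWS from standard input. ROWS is a JSON list of rows, 1 to 20 of them, each written [opening, [dx, dy, dz], turn]: the finger opening in m, then dx, dy, dz in shares of the most that a row can go, 1 being 50 mm, then a turn about the tool's z in units of 0.1 rad; each row shifts and turns the commanded pose from where the row before left it, along the tool's axes as they then stand; what a row does not reach is not made up. A row lasts 1/10 s, in which the tool goes at most 0.05 m and 0.15 rad, less where a joint would pass 70% of its speed; a pose out of reach is approached as far as the arm can. The fingers move at their own pace and stop on an object; FORCE is the grip in N (left out, the last holds). Time passes only in rows, so rows that do not move let the fingers close. It prints the time, the measured TCP pose, the force, the opening and the grip force at its end. Input that does not fit is refused with a message, and nothing moves.
- sensors.read_state(): the state, without advancing time (a new reading comes with each control period).
- read_camera(name): name is "scene" or "side" or "wrist"; returns a dict with "image" (420x560x3 uint8, red, green, blue), "depth" (420x560 float32, m along the optical axis (not along the pixel's ray), 0 where there is no reading), "fx", "fy", "cx", "cy" (pixels), "dist" ([k1, k2, p1, p2, k3] as OpenCV has them; the pictures are not rectified), "R" (3x3) and "t" (3): a world point X has camera coordinates R X + t. Camera axes: x right, y down, z forward; pixel columns grow to the right and rows downward; lengths in m; the calibration is good to about 2 mm. A picture is of the moment at which its call begins.
- robot.close_job(): hands the job in; it is judged then, once.
The state is a dict: "t": time; "q": joint angles; "dq": joint speeds; "joint_torque": joint torques, N m; "tool_pos": TCP position; "orientation": TCP orientation; "force": force on the tool from outside, world axes, zero at the start; "wrist_torque": the same for the moment, N m; "opening": finger opening in m; "gripper_force": force on a finger pad.
Only numpy, scipy, OpenCV 4.12 (cv2) and the standard library are available. Lean on these libraries where they do the work, as an engineer would, in place of code of your own. Each camera call takes 0.05 s, during which the arm holds its last target. There are 200 camera calls.

## Working session

There is one attempt and no reset: what is moved stays moved. The work goes in short steps, Python scripts to look and compute and a shell command to move; the robot and the scene stay as the last step left them, time stands still between calls to the robot, and variables do not carry over. Pictures are saved under pics/ and viewed, at most 10 in all, crops included, and the job is handed in when it is done.

```bash
ls; mkdir -p pics; cat > h.py <<'E'
import numpy as np, cv2, pickle
from plant import sensors, read_camera, robot
def snap(n, tag):
    c=read_camera(n); pickle.dump(c,open(f'{tag}.pkl','wb')); cv2.imwrite(f'pics/{tag}.png',c['image'][:,:,::-1]); return c
def load(tag): return pickle.load(open(f'{tag}.pkl','rb'))
def K(c): return np.array([[c['fx'],0,c['cx']],[0,c['fy'],c['cy']],[0,0,1.]])
def ray(c,u,v):
    p=cv2.undistortPoints(np.array([[[u,v]]],float),K(c),np.array(c['dist'],float))[0,0]
    return np.array([p[0],p[1],1.])
def at_depth(c,u,v,r=1):
    d=c['depth'][int(v)-r:int(v)+r+1,int(u)-r:int(u)+r+1]; d=np.median(d[d>0]) if (d>0).any() else np.nan
    return np.array(c['R']).T@(ray(c,u,v)*d-np.array(c['t']).ravel())
def at_z(c,u,v,z):
    R=np.array(c['R']);o=-R.T@np.array(c['t']).ravel(); w=R.T@ray(c,u,v); return o+w*(z-o[2])/w[2]
def cloud(c):
    v,u=np.mgrid[0:420,0:560]; p=cv2.undistortPoints(np.stack([u,v],-1).reshape(-1,1,2).astype(float),K(c),np.array(c['dist'],float)).reshape(420,560,2)
    P=np.concatenate([p,np.ones((420,560,1))],-1)*c['depth'][...,None]-np.array(c['t']).ravel()
    return P@np.array(c['R'])
def proj(c,X):
    return cv2.projectPoints(np.atleast_2d(np.array(X,float)),cv2.Rodrigues(np.array(c['R']))[0],np.array(c['t'],float),K(c),np.array(c['dist'],float))[0].reshape(-1,2)
E
python3 -c "
from h import *
a=snap('scene','s0')['image'];snap('side','d0');snap('wrist','w0')
s=sensors.read_state();print(s['t'],s['tool_pos'],s['orientation'],s['force'],robot.tcp_to_tips)"
```

```text
pics
0.15 [0.18672004 0.56978202 0.23184916] [-4.95475329e-01 -3.10191322e+00  2.11664364e-03] [ 0.38880037 -0.77651952  0.02062238] 0.014
```

View pics/s0.png

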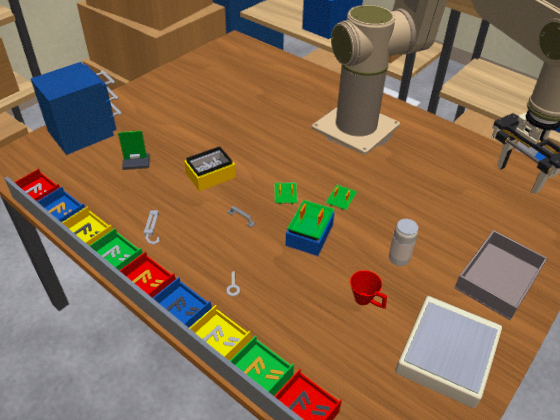

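View pics/d0.png

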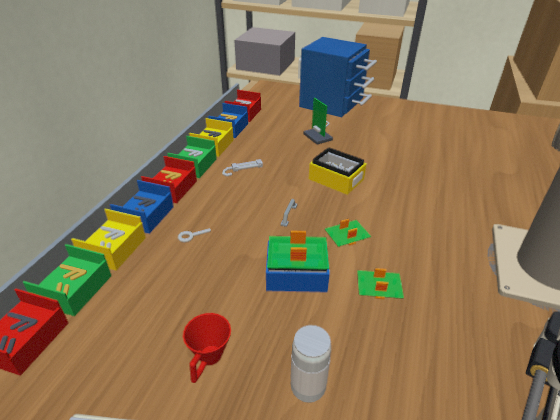

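The green pieces in the scene view are on the blue bin at (311,218), flat on the table at (286,192) and (342,197), and on a stand at (133,148). The one on the blue bin is the largest and the only one fitted on a bin. The yellow bin of bolts is at (210,167), the pull at (240,215), the can at (402,243) and the scoop at (367,288). Next I'll measure these and confirm the cover in a crop.

```bash
python3 - <<'E'
from h import *
for tag in ('s0','d0'):
    c=load(tag);P=cloud(c);I=c['image'].astype(int);h=cv2.cvtColor(c['image'],cv2.COLOR_RGB2HSV).astype(int)
    H,S,V=h[...,0],h[...,1],h[...,2]; ok=(c['depth']>0)&(S>120)&(V>50)
    win=(P[...,0]>.2)&(P[...,0]<.9)&(abs(P[...,1])<.6)&(P[...,2]>-.01)&(P[...,2]<.2)
    for n,lo,hi in(('green',50,75),('orange',8,19),('yellow',21,33),('blue',100,125)):
        m=(ok&win&(H>=lo)&(H<=hi)).astype(np.uint8)
        k,l,st,ce=cv2.connectedComponentsWithStats(m)
        for i in range(1,k):
            if st[i,4]>25:
                q=P[l==i];print(tag,n,st[i,4],ce[i].round(),'med',np.median(q,0).round(3),'lo',np.percentile(q,2,axis=0).round(3),'hi',np.percentile(q,98,axis=0).round(3))
a=cv2.resize(load('s0')['image'][165:265,255:370],None,fx=4,fy=4,interpolation=2);b=cv2.resize(load('s0')['image'][140:240,170:260],None,fx=4,fy=4,interpolation=2)
cv2.imwrite('pics/c1.png',np.hstack([a,b[:,:330]])[:,:,::-1])
E
```

```text
s0 green 569 [132. 144.] med [ 0.604 -0.396  0.073] lo [ 0.58  -0.419  0.022] hi [ 0.628 -0.374  0.115]
s0 green 384 [285. 193.] med [0.424 0.046 0.015] lo [0.379 0.003 0.01 ] hi [0.463 0.086 0.019]
s0 green 369 [341. 197.] med [0.338 0.174 0.015] lo [ 0.288  0.139 -0.001] hi [0.373 0.206 0.02 ]
s0 green 943 [310. 220.] med [0.503 0.19  0.063] lo [0.436 0.135 0.058] hi [0.554 0.237 0.068]
s0 green 715 [119. 246.] med [ 0.866 -0.136  0.033] lo [ 0.845 -0.17   0.026] hi [ 0.898 -0.064  0.06 ]
s0 green 1226 [266. 362.] med [0.865 0.361 0.031] lo [0.845 0.312 0.024] hi [0.899 0.416 0.06 ]
s0 orange 59915 [274. 242.] med [ 0.602  0.142 -0.001] lo [ 0.216 -0.556 -0.006] hi [0.816 0.566 0.004]
s0 orange 37 [302. 211.] med [0.506 0.169 0.088] lo [0.492 0.162 0.068] hi [0.518 0.174 0.097]
s0 orange 34 [320. 216.] med [0.495 0.215 0.089] lo [0.478 0.209 0.071] hi [0.502 0.22  0.097]
s0 orange 36 [147. 276.] med [ 0.879 -0.005  0.035] lo [ 0.868 -0.02   0.027] hi [0.894 0.007 0.04 ]
s0 orange 44 [378. 299.] med [ 0.553  0.441 -0.   ] lo [ 0.543  0.431 -0.005] hi [0.564 0.454 0.01 ]
s0 yellow 74
[... 2551 characters left out ...]
.897 0.294 0.059]
d0 yellow 159 [ 75. 273.] med [0.882 0.349 0.036] lo [0.867 0.339 0.03 ] hi [0.898 0.363 0.039]
d0 yellow 34 [ 59. 286.] med [0.884 0.387 0.037] lo [0.871 0.379 0.034] hi [0.891 0.4   0.046]
d0 yellow 37 [ 66. 289.] med [0.868 0.388 0.037] lo [0.856 0.379 0.035] hi [0.875 0.401 0.046]
d0 blue 2938 [327.  80.] med [ 0.619 -0.58   0.115] lo [ 0.543 -0.599  0.008] hi [ 0.716 -0.564  0.198]
d0 blue 429 [237. 118.] med [ 0.847 -0.379  0.035] lo [ 0.841 -0.413  0.003] hi [ 0.899 -0.305  0.059]
d0 blue 1086 [153. 207.] med [0.85  0.12  0.032] lo [0.841 0.069 0.004] hi [0.898 0.173 0.06 ]
d0 blue 1184 [297. 281.] med [0.482 0.229 0.027] lo [0.426 0.211 0.002] hi [0.537 0.246 0.05 ]
```

View pics/c1.png

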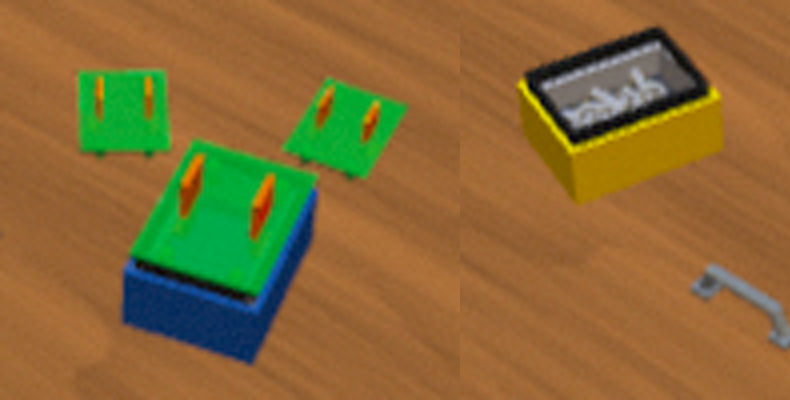

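The crop shows the large cover on the blue bin, at about (312,218) in the full picture, with its tabs standing up. The two flat pieces are smaller and lie on the table. The yellow bin has its black ring uncovered. I'll fit the poses now.

```bash
python3 - <<'E'
from h import *
def rect(q):
    r=cv2.minAreaRect((q[:,:2]*1000).astype(np.float32)); (cx,cy),(w,h),a=r
    if w<h: w,h,a=h,w,a+90
    return np.round([cx,cy,w,h,(a+90)%180-90],1)
for tag in ('s0','d0'):
    c=load(tag);P=cloud(c);h=cv2.cvtColor(c['image'],cv2.COLOR_RGB2HSV).astype(int);H,S,V=h[...,0],h[...,1],h[...,2]
    near=lambda x,y,r:np.hypot(P[...,0]-x,P[...,1]-y)<r
    m=near(.494,.19,.09)&(H>=45)&(H<=78)&(S>100)&(P[...,2]>.055)
    q=P[m]; z=np.median(q[:,2]); q=q[abs(q[:,2]-z)<.006]; print(tag,'cover',z.round(4),len(q),rect(q))
    o=near(.494,.19,.09)&(H>=4)&(H<=20)&(S>120)&(P[...,2]>.072)
    print(' tabs mean',P[o].mean(0).round(4),'top',np.percentile(P[o][:,2],98))
    m=near(.495,-.165,.1)&(V<70)&(P[...,2]>.045)&(P[...,2]<.09)
    q=P[m];z=np.median(q[:,2]);q=q[abs(q[:,2]-z)<.006];print(' ring',z.round(4),len(q),rect(q))
    m=near(.495,-.165,.1)&(H>=20)&(H<=33)&(S>120)&(P[...,2]>.003);q=P[m];print(' ybin',rect(q),'maxz',np.percentile(q[:,2],98))
    m=near(.494,.19,.1)&(H>=100)&(H<=125)&(S>100)&(P[...,2]>.003);print(' bbin',rect(P[m]))
E
```

```text
s0 cover 0.0632 954 [494.6 188.7 121.2  88.   17. ]
 tabs mean [0.4994 0.1928 0.0871] top 0.09712816859588459
 ring 0.0566 256 [ 496.8 -182.7  111.2   89.9  -19.6]
 ybin [ 497.8 -181.9  122.3  102.5  -16.7] maxz 0.05380232040185505
 bbin [498.8 191.3 119.4  91.6  17.2]
d0 cover 0.0649 1545 [492.9 186.4 115.1  89.8  17.3]
 tabs mean [0.4928 0.1878 0.085 ] top 0.09580335987516345
 ring 0.0565 356 [ 494.4 -182.6  110.3   85.8  -17.7]
 ybin [ 495.8 -185.5  123.    96.8  -18.1] maxz 0.05100457025007824
 bbin [493.2 188.3 119.8  91.   16.8]
```

Units first: shifts go in shares of 50 mm and turns go in units of 0.1 rad. So -0.0343 m is -0.686, -0.0223 m is -0.446, -0.124 rad is -1.24.

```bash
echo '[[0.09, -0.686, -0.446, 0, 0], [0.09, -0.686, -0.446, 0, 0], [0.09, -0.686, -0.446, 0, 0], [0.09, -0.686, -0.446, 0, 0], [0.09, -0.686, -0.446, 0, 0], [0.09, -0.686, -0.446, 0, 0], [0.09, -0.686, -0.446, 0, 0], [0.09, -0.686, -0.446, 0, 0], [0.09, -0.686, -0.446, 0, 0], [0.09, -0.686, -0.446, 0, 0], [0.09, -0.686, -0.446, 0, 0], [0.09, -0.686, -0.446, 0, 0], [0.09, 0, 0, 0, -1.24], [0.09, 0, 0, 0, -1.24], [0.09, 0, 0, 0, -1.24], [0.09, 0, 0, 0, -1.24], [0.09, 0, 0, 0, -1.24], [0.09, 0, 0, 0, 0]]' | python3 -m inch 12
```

```text
refused: ROWS must be rows with the three-number parts in brackets of their own. Nothing was moved.
```

Nothing moved. I misread the format; it is rows with the three-number parts in brackets of their own. Resending.

```bash
echo '[[0.09, [-0.686, -0.446, 0], 0], [0.09, [-0.686, -0.446, 0], 0], [0.09, [-0.686, -0.446, 0], 0], [0.09, [-0.686, -0.446, 0], 0], [0.09, [-0.686, -0.446, 0], 0], [0.09, [-0.686, -0.446, 0], 0], [0.09, [-0.686, -0.446, 0], 0], [0.09, [-0.686, -0.446, 0], 0], [0.09, [-0.686, -0.446, 0], 0], [0.09, [-0.686, -0.446, 0], 0], [0.09, [-0.686, -0.446, 0], 0], [0.09, [-0.686, -0.446, 0], 0], [0.09, [0, 0, 0], -1.24], [0.09, [0, 0, 0], -1.24], [0.09, [0, 0, 0], -1.24], [0.09, [0, 0, 0], -1.24], [0.09, [0, 0, 0], -1.24], [0.09, [0, 0, 0], 0]]' | python3 -m inch 12
cat >> h.py <<'E'
from scipy.spatial.transform import Rotation as Ro
def pose():
    s=sensors.read_state();R=Ro.from_rotvec(s['orientation']).as_matrix()
    return s,np.array(s['tool_pos']),R
def go(target,yaw_y_deg):
    "tool-frame shift to world target, and turn so that tool y lies at yaw (mod 180)"
    s,p,R=pose(); d=R.T@(np.array(target)-p); cur=np.degrees(np.arctan2(R[1,1],R[0,1]))
    t=-((yaw_y_deg-cur+90)%180-90)
    print('t',s['t'],'p',p.round(4),'tilt',np.round(R[:,2],4),'yaw',round(cur,2),'shift',d.round(4),'turn',round(np.radians(t),4),'F',np.round(s['force'],2),'open',s['opening'],s['gripper_force'])
E
python3 -c "
from h import *
go([.494,.188,.0835],107.1); snap('wrist','w1')"
```

```text
t: 1.95
tool_pos: [0.4945, 0.1875, 0.2323]
orientation: [0.477, -3.104, 0.0]
force: [-0.5, -0.3, -0.7]
opening: 0.0905
gripper_force: 0.0
t 1.95 p [0.4945 0.1875 0.2323] tilt [-6.e-04 -2.e-04 -1.e+00] yaw 107.48 shift [0.0002 0.0006 0.1488] turn 0.0066 F [-0.51 -0.33 -0.65] open 0.09046885046490584 0.0
```

View pics/w1.png

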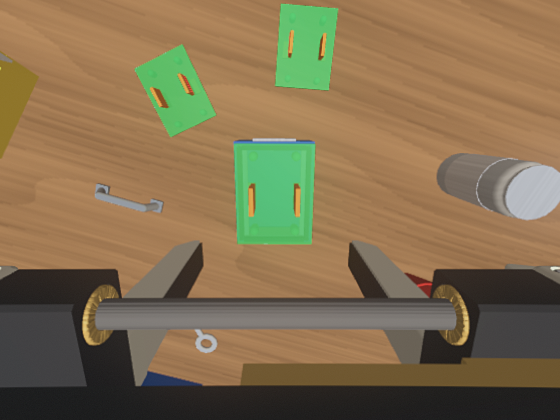

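The wrist view shows the cover directly below, with its plate at about (236..315, 142..244) and tabs at (252,200) and (298,200). It is nearly square to the gripper, slightly rotated.

```bash
cat >> h.py <<'E'
def rect(q):
    r=cv2.minAreaRect((q[:,:2]*1000).astype(np.float32)); (cx,cy),(w,h),a=r
    if w<h: w,h,a=h,w,a+90
    return np.round([cx,cy,w,h,(a+90)%180-90],1)
E
python3 - <<'E'
from h import *
c=load('w1');P=cloud(c);h=cv2.cvtColor(c['image'],cv2.COLOR_RGB2HSV).astype(int);H,S,V=h[...,0],h[...,1],h[...,2]
m=(H>=45)&(H<=78)&(S>100)&(P[...,2]>.055)&(P[...,2]<.1); m[:135]=0
q=P[m];print('z',np.percentile(q[:,2],[5,50,95]).round(4),rect(q[abs(q[:,2]-np.median(q[:,2]))<.005]))
o=(H>=4)&(H<=22)&(S>120)&(P[...,2]>.075); o[:,:230]=0;o[:,330:]=0;o[:160]=0;o[250:]=0
k,l,st,ce=cv2.connectedComponentsWithStats(o.astype(np.uint8))
for i in range(1,k):
    if st[i,4]>10:
        q=P[l==i];t=q[q[:,2]>np.percentile(q[:,2],98)-.003];print(st[i],ce[i].round(1),'top',t.mean(0).round(4),np.percentile(q[:,2],98).round(4),rect(t))
print(at_depth(c,280,192))
E
```

```text
z [0.0639 0.0651 0.0663] [492.7 186.7 114.5  87.9  17.4]
[249 185   6  31 178] [251.4 199.7] top [0.4986 0.1637 0.0971] 0.0964 [468.1 162.4  90.2  10.7   2.6]
[294 185   6  31 171] [296.6 200.4] top [0.4846 0.2087 0.0975] 0.0965 [458.6 193.   89.5  10.1  31. ]
[0.48630462 0.19139252 0.06502564]
```

```bash
python3 -c "
from h import *
go([.4922,.1866,.084],107.4)"
```

```text
t 2.0 p [0.4945 0.1876 0.2323] tilt [-6.e-04 -1.e-04 -1.e+00] yaw 107.22 shift [ 0.0024 -0.0003  0.1483] turn -0.0031 F [ 0.84 -0.48 -0.23] open 0.09004207376467843 0.0
```

To row units: 0.035 m is 0.7, 0.025 m is 0.5.

```bash
echo '[[0.09, [0.048, 0, 0.5], 0], [0.09, [0, 0, 0.7], 0], [0.09, [0, 0, 0.7], 0], [0.09, [0, 0, 0.5], 0], [0.09, [0, 0, 0.3], 0], [0.09, [0, 0, 0.26], 0], [0.09, [0, 0, 0], 0], [0.09, [0, 0, 0], 0]]' | python3 -m inch 20; python3 -c "
from h import *
go([.4922,.1866,.084],107.4)"
```

```text
t: 2.8
tool_pos: [0.493, 0.1871, 0.0856]
orientation: [-0.473, 3.105, 0.0]
force: [-1.0, -0.0, 0.2]
opening: 0.0901
gripper_force: 0.0
t 2.8 p [0.493  0.1871 0.0856] tilt [ 1.1e-03  3.0e-04 -1.0e+00] yaw 107.33 shift [ 0.0009 -0.0003  0.0016] turn -0.0011 F [-1.   -0.05  0.18] open 0.09007476476194229 0.0
```

Close gently: 55 mm first, then ease to 36 mm.

```bash
echo '[[0.06, [0.016, 0, 0.03], 0], [0.056, [0, 0, 0], 0], [0.052, [0, 0, 0], 0], [0.048, [0, 0, 0], 0], [0.044, [0, 0, 0], 0], [0.04, [0, 0, 0], 0], [0.038, [0, 0, 0], 0], [0.036, [0, 0, 0], 0], [0.036, [0, 0, 0], 0], [0.036, [0, 0, 0], 0], [0.036, [0, 0, 0], 0], [0.036, [0, 0, 0], 0]]' | python3 -m inch 20; python3 -c "
from h import *
go([.4922,.1866,.084],107.4)"
```

```text
t: 4.0
tool_pos: [0.492, 0.1864, 0.0834]
orientation: [-0.474, 3.105, -0.001]
force: [0.3, -5.5, 5.4]
opening: 0.0368
gripper_force: 16.6
t 4.0 p [0.492  0.1864 0.0834] tilt [ 8.e-04 -4.e-04 -1.e+00] yaw 107.36 shift [-0.0002  0.0001 -0.0006] turn -0.0006 F [ 0.34 -5.46  5.36] open 0.03681773337770001 16.62964180111885
```

To row units: -0.018 m is -0.36, -0.014 m is -0.28.

```bash
echo '[[0.036, [0, 0, 0], 0], [0.036, [0, 0, -0.08], 0], [0.036, [0, 0, -0.12], 0], [0.036, [0, 0, -0.16], 0], [0.036, [0, 0, -0.24], 0], [0.036, [0, 0, -0.36], 0], [0.036, [0, 0, -0.36], 0], [0.036, [0, 0, -0.28], 0], [0.036, [0, 0, 0], 0], [0.036, [0, 0, 0], 0]]' | python3 -m inch 25; python3 - <<'E'
from h import *
go([.496,-.184,.165],72.4); c=snap('side','d2')
a=c['image']; cv2.imwrite('pics/c2.png',cv2.resize(a[130:330,220:420],None,fx=3,fy=3)[:,:,::-1])
snap('wrist','w2')
E
```

```text
t: 5.0
tool_pos: [0.4917, 0.1869, 0.1634]
orientation: [-0.475, 3.105, 0.0]
force: [1.0, -0.3, -1.8]
opening: 0.0364
gripper_force: 15.9
t 5.0 p [0.4917 0.1869 0.1634] tilt [ 7.e-04  4.e-04 -1.e+00] yaw 107.38 shift [ 0.1067 -0.3552 -0.0018] turn 0.6106 F [ 1.04 -0.3  -1.78] open 0.036407284461999444 15.925709903240204
```

View pics/c2.png

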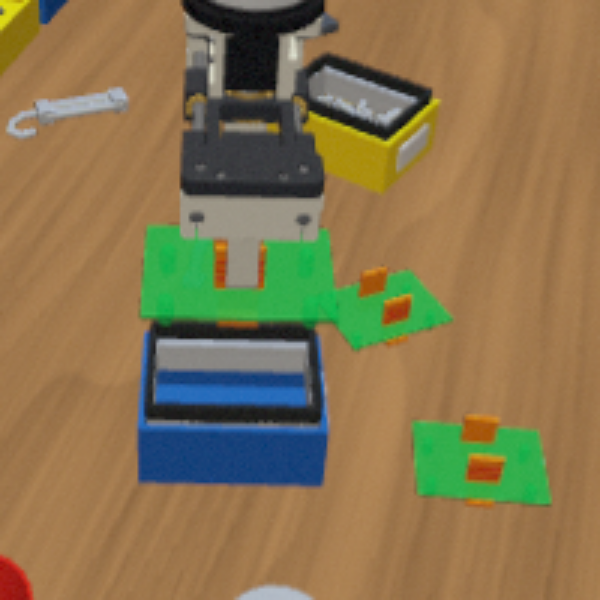

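The cover is clear of the blue bin and gripped level; its tabs are at about (240,265) in the crop. Next I'll stop short of the yellow bin to look at it.

```bash
echo '[[0.036, [0.1, -0.32, 0], 0], [0.036, [0.2, -0.7, 0], 0], [0.036, [0.2, -0.7, 0], 0], [0.036, [0.2, -0.7, 0], 0], [0.036, [0.2, -0.7, 0], 0], [0.036, [0.2, -0.7, 0], 0], [0.036, [0.2, -0.7, 0], 0], [0.036, [0.1, -0.32, 0], 0], [0.036, [0, 0, 0], 0.6], [0.036, [0, 0, 0], 1.2], [0.036, [0, 0, 0], 1.2], [0.036, [0, 0, 0], 1.2], [0.036, [0, 0, 0], 1.2], [0.036, [0, 0, 0], 0.7], [0.036, [0, 0, 0], 0], [0.036, [0, 0, 0], 0]]' | python3 -m inch; python3 - <<'E'
from h import *
go([.496,-.184,.165],72.4); snap('wrist','w3')
E
```

```text
t: 6.7
tool_pos: [0.4965, -0.065, 0.1623]
orientation: [-0.476, -3.104, -0.0]
force: [-0.0, 0.1, -1.1]
opening: 0.0366
gripper_force: 15.9
t 6.7 p [ 0.4965 -0.065   0.1623] tilt [-1.4e-03  4.0e-04 -1.0e+00] yaw 72.55 shift [-0.0352 -0.1137 -0.0028] turn 0.0026 F [-0.    0.06 -1.07] open 0.036586016052493835 15.929178893566132
```

View pics/w3.png

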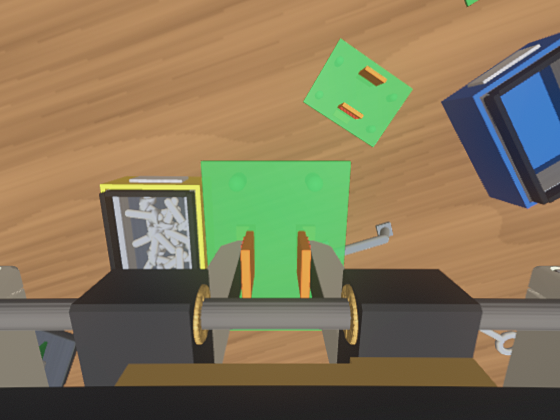

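```bash
python3 - <<'E'
from h import *
c=load('w3');P=cloud(c);s,p,R=pose();h=cv2.cvtColor(c['image'],cv2.COLOR_RGB2HSV).astype(int);H,S,V=h[...,0],h[...,1],h[...,2]
m=(H>=20)&(H<=33)&(S>120)&(V>90);m[:,:90]=0;m[:,215:]=0;m[:170]=0;m[300:]=0
q=P[m];print('yellow z',np.percentile(q[:,2],[5,50,95]).round(4),rect(q[q[:,2]>.04]))
k=(V<60);k[:,:95]=0;k[:,200:]=0;k[:186]=0;k[265:]=0
q=P[k];print('ring z',np.percentile(q[:,2],[5,25,50,75,95]).round(4))
for u,v in((101,185),(200,185)): print(at_z(c,u,v,.05).round(4))
print('ring corners',[at_z(c,u,v,.058).round(4) for u,v in((105,192),(196,190))])
g=(H>=45)&(H<=78)&(S>100)&(P[...,2]>.11);q=P[g];print('cover z',np.percentile(q[:,2],[5,50,95]).round(4))
for u,v in((202,161),(350,161)):
    X=at_z(c,u,v,np.median(q[:,2]));print(X.round(4),'tool',(R.T@(X-p)).round(4))
cv2.imwrite('pics/c3.png',cv2.resize(c['image'][150:300,80:230],None,fx=4,fy=4,interpolation=2)[:,:,::-1])
E
```

```text
yellow z [0.0234 0.0496 0.2452] [ 478.9 -127.6  170.   109.3   89.5]
ring z [0.0509 0.0531 0.0564 0.0593 0.0614]
[ 0.4247 -0.2096  0.05  ]
[ 0.4517 -0.1231  0.05  ]
ring corners [array([ 0.4315, -0.204 ,  0.058 ]), array([ 0.4541, -0.1258,  0.058 ])]
cover z [0.1429 0.1439 0.145 ]
[ 0.4294 -0.0881  0.1439] tool [ 0.0572 -0.0422  0.0186]
[ 0.4551 -0.0061  0.1439] tool [0.0573 0.0438 0.0186]
```

View pics/c3.png

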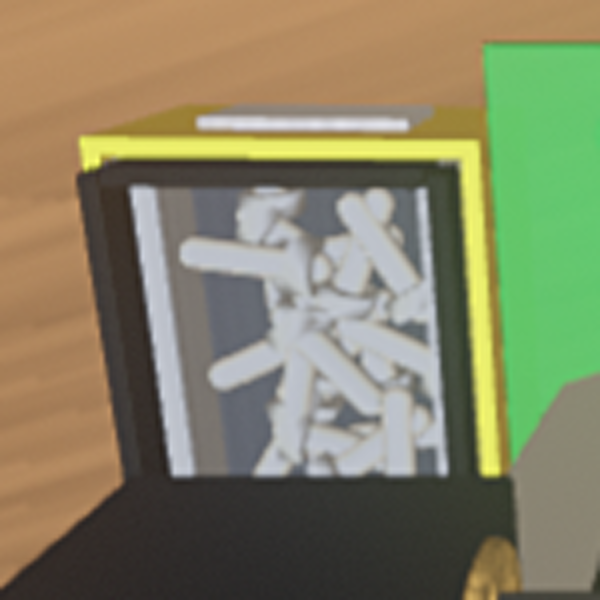

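The crop shows the near end of the yellow bin. The rim corners are at (100,184) and (200.5,185) in the full picture, 90.6 mm apart as they should be. The black ring sits inside them.

```bash
python3 -c "
from h import *
go([.4944,-.1843,.165],72.6)"; echo '[[0.036, [-0.12, -0.36, 0], 0], [0.036, [-0.2, -0.64, 0], 0], [0.036, [-0.2, -0.64, 0], 0], [0.036, [-0.16, -0.52, 0], 0], [0.036, [0, -0.12, 0], 0], [0.036, [0, 0, 0], 0], [0.036, [0, 0, 0], 0]]' | python3 -m inch;python3 -c "
from h import *
go([.4944,-.1843,.165],72.6);snap('scene','s4');snap('side','d4')"
```

```text
t 6.75 p [ 0.4967 -0.0651  0.1625] tilt [-1.1e-03  3.0e-04 -1.0e+00] yaw 72.54 shift [-0.0336 -0.1144 -0.0026] turn -0.001 F [ 1.17 -0.43 -0.94] open 0.03643298263571492 15.929174423217773
t: 7.45
tool_pos: [0.4949, -0.1833, 0.1629]
orientation: [-0.479, -3.104, -0.001]
force: [-0.4, 1.1, -1.2]
opening: 0.0365
gripper_force: 15.9
t 7.45 p [ 0.4949 -0.1833  0.1629] tilt [-4.e-04  7.e-04 -1.e+00] yaw 72.45 shift [ 0.0002 -0.0011 -0.0021] turn -0.0026 F [-0.39  1.08 -1.21] open 0.03646312516191341 15.92887133359909
```

To row units: 0.018 m is 0.36, 0.015 m is 0.3.

```bash
echo '[[0.036, [0, -0.02, 0.3], 0], [0.036, [0, 0, 0.36], 0], [0.036, [0, 0, 0.3], 0], [0.036, [0, 0, 0.2], 0], [0.036, [0, 0, 0.12], 0], [0.036, [0, 0, 0], 0], [0.036, [0, 0, 0], 0]]' | python3 -m inch;python3 - <<'E'
from h import *
go([.4944,-.1843,.0975],72.6);a=snap('scene','s5')['image'];b=snap('side','d5')['image']
z=lambda i,x,y:cv2.resize(i[y:y+100,x:x+100],None,fx=4,fy=4,interpolation=2)
cv2.imwrite('pics/c5.png',np.hstack([z(a,160,120),z(b,285,110)])[:,:,::-1])
E
```

```text
t: 8.25
tool_pos: [0.495, -0.1852, 0.0995]
orientation: [0.48, 3.104, -0.0]
force: [-0.1, -0.4, -1.4]
opening: 0.0369
gripper_force: 15.9
t 8.25 p [ 0.495  -0.1852  0.0995] tilt [ 4.e-04 -2.e-04 -1.e+00] yaw 72.43 shift [0.0008 0.0007 0.002 ] turn -0.003 F [-0.11 -0.37 -1.43] open 0.03689481921562576 15.930330455303192
```

View pics/c5.png

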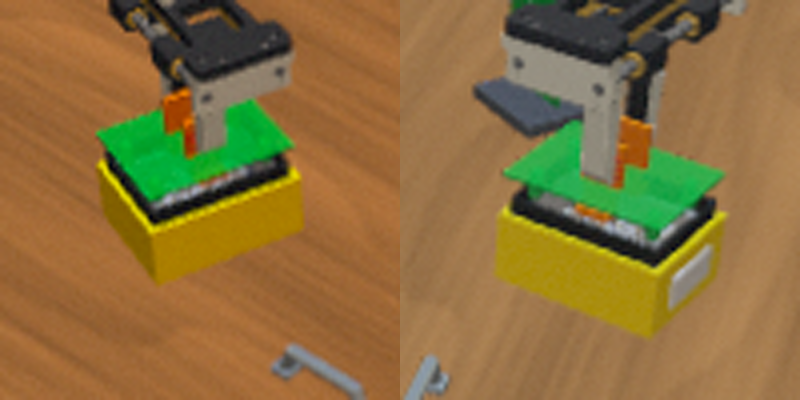

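The scene and side crops show the cover level, centred above the yellow bin and in line with it, with the pins just over the collar. I'll lower it in small steps and watch the force.

To row units: 0.0005 m is 0.01, 0.003 m is 0.06.

```bash
echo '[[0.036, [0.01, 0.01, 0.06], 0], [0.036, [0, 0, 0.06], 0], [0.036, [0, 0, 0], 0]]' | python3 -m inch; echo '[[0.036, [0, 0, 0.04], 0], [0.036, [0, 0, 0.04], 0], [0.036, [0, 0, 0], 0]]' | python3 -m inch
```

```text
t: 8.65
tool_pos: [0.4941, -0.1843, 0.0927]
orientation: [-0.48, -3.104, -0.0]
force: [-0.3, -0.6, -1.1]
opening: 0.0369
gripper_force: 15.9
t: 8.95
tool_pos: [0.4942, -0.1843, 0.0887]
orientation: [-0.48, -3.104, -0.0]
force: [-0.0, -0.8, -0.8]
opening: 0.0369
gripper_force: 15.9
```

```bash
for i in 1; do echo '[[0.036, [0, 0, 0.04], 0], [0.036, [0, 0, 0], 0]]' | python3 -m inch; done; echo '[[0.036, [0, 0, 0.03], 0], [0.036, [0, 0, 0], 0]]' | python3 -m inch; echo '[[0.036, [0, 0, 0.03], 0], [0.036, [0, 0, 0], 0]]' | python3 -m inch
```

```text
t: 9.15
tool_pos: [0.4943, -0.1845, 0.0869]
orientation: [-0.48, -3.104, 0.0]
force: [-0.3, -0.2, -2.1]
opening: 0.0369
gripper_force: 15.9
t: 9.35
tool_pos: [0.4944, -0.1846, 0.0855]
orientation: [0.48, 3.105, -0.0]
force: [-0.1, -2.4, -1.9]
opening: 0.0365
gripper_force: 15.9
t: 9.55
tool_pos: [0.4944, -0.1846, 0.0841]
orientation: [0.48, 3.105, -0.0]
force: [-0.1, -1.9, -1.7]
opening: 0.0364
gripper_force: 15.9
```

```bash
echo '[[0.036, [0, -0.012, 0.02], 0], [0.036, [0, 0, 0], 0]]' | python3 -m inch; echo '[[0.036, [0, 0, 0.02], 0], [0.036, [0, 0, 0], 0]]' | python3 -m inch; echo '[[0.036, [0, 0, 0.02], 0], [0.036, [0, 0, 0], 0]]' | python3 -m inch
```

```text
t: 9.75
tool_pos: [0.4944, -0.1849, 0.0832]
orientation: [0.48, 3.104, 0.0]
force: [0.5, 0.2, -0.2]
opening: 0.0365
gripper_force: 16.1
t: 9.95
tool_pos: [0.4944, -0.1849, 0.0823]
orientation: [0.48, 3.104, 0.0]
force: [1.0, 0.8, 0.9]
opening: 0.0366
gripper_force: 16.2
t: 10.15
tool_pos: [0.4944, -0.1849, 0.0813]
orientation: [0.48, 3.104, 0.0]
force: [0.8, 2.0, 2.9]
opening: 0.0365
gripper_force: 16.4
```

To row units: 0.001 m is 0.02.

```bash
echo '[[0.036, [0, 0, 0.02], 0], [0.036, [0, 0, 0], 0]]' | python3 -m inch; echo '[[0.036, [0, 0, 0.02], 0], [0.036, [0, 0, 0], 0], [0.036, [0, 0, 0], 0]]' | python3 -m inch; python3 -c "
from h import *
go([.4944,-.1849,.078],72.6)"
```

```text
t: 10.35
tool_pos: [0.4944, -0.1849, 0.0803]
orientation: [0.48, 3.104, 0.0]
force: [-0.0, 2.5, 4.3]
opening: 0.0366
gripper_force: 16.6
t: 10.65
tool_pos: [0.4944, -0.1849, 0.0794]
orientation: [0.48, 3.104, 0.0]
force: [-0.2, 3.1, 5.1]
opening: 0.0366
gripper_force: 16.7
t 10.65 p [ 0.4944 -0.1849  0.0794] tilt [ 5.e-04  0.e+00 -1.e+00] yaw 72.43 shift [0.0001 0.     0.0014] turn -0.003 F [-0.21  3.06  5.09] open 0.03660344088624587 16.74207240343094
```

```bash
echo '[[0.036, [0, 0.006, 0.016], 0], [0.036, [0, 0, 0], 0], [0.036, [0, 0, 0], 0]]' | python3 -m inch; echo '[[0.036, [0, 0, 0.014], 0], [0.036, [0, 0, 0], 0], [0.036, [0, 0, 0], 0], [0.036, [0, 0, 0], 0]]' | python3 -m inch; python3 -c "
from h import *
go([.4944,-.1849,.078],72.6)"
```

```text
t: 10.95
tool_pos: [0.4945, -0.1849, 0.0787]
orientation: [0.48, 3.104, -0.0]
force: [-0.4, 2.4, 7.7]
opening: 0.0365
gripper_force: 16.8
t: 11.35
tool_pos: [0.4945, -0.1849, 0.0782]
orientation: [0.48, 3.104, -0.0]
force: [-1.3, 2.4, 7.2]
opening: 0.0366
gripper_force: 16.9
t 11.35 p [ 0.4945 -0.1849  0.0782] tilt [ 4.e-04 -4.e-04 -1.e+00] yaw 72.42 shift [ 0.0001 -0.      0.0002] turn -0.0031 F [-1.31  2.42  7.2 ] open 0.03657986347525752 16.942417323589325
```

To row units: 0.0005 m is 0.01.

```bash
echo '[[0.036, [0, 0, 0.01], 0], [0.036, [0, 0, 0], 0], [0.036, [0, 0, 0], 0]]' | python3 -m inch; echo '[[0.04, [0, 0, 0], 0], [0.043, [0, 0, 0], 0], [0.046, [0, 0, 0], 0], [0.049, [0, 0, 0], 0], [0.052, [0, 0, 0], 0], [0.052, [0, 0, 0], 0]]' | python3 -m inch
```

```text
t: 11.65
tool_pos: [0.4945, -0.1849, 0.0778]
orientation: [0.48, 3.104, -0.001]
force: [-2.0, 1.8, 8.2]
opening: 0.0366
gripper_force: 17.0
t: 12.25
tool_pos: [0.4944, -0.1851, 0.0778]
orientation: [0.48, 3.104, -0.001]
force: [-2.0, 1.2, 8.4]
opening: 0.052
gripper_force: 5.4
```

To row units: -0.04 m is -0.8, -0.03 m is -0.6.

```bash
echo '[[0.056, [0, 0, 0], 0], [0.065, [0, 0, 0], 0], [0.085, [0, 0, 0], 0], [0.09, [0, 0, 0], 0], [0.09, [0, 0, 0], 0]]' | python3 -m inch; echo '[[0.09, [0, 0, -0.1], 0], [0.09, [0, 0, -0.3], 0], [0.09, [0, 0, -0.6], 0], [0.09, [0, 0, -0.8], 0], [0.09, [0, 0, -0.8], 0], [0.09, [0, 0, -0.4], 0], [0.09, [0, 0, 0], 0], [0.09, [0, 0, 0], 0]]' | python3 -m inch; python3 - <<'E'
from h import *
go([.4944,-.1849,.228],72.6)
c=snap('wrist','w6');d=snap('side','d6');P=cloud(c);h=cv2.cvtColor(c['image'],cv2.COLOR_RGB2HSV).astype(int);H,S=h[...,0],h[...,1]
m=(H>=45)&(H<=78)&(S>100)&(P[...,2]>.045)&(P[...,2]<.08)&(np.hypot(P[...,0]-.4944,P[...,1]+.185)<.085)
q=P[m];print(np.percentile(q[:,2],[5,50,95]),rect(q),np.linalg.lstsq(np.c_[q[:,:2],np.ones(len(q))],q[:,2],rcond=None)[0])
cv2.imwrite('pics/c6.png',np.hstack([c['image'][80:300,150:400],cv2.resize(d['image'][125:205,290:380],None,fx=2.75,fy=2.75,interpolation=2)])[:,:,::-1])
E
```

```text
t: 12.75
tool_pos: [0.4942, -0.1847, 0.0769]
orientation: [-0.48, -3.104, -0.0]
force: [-0.1, -0.7, -0.5]
opening: 0.0836
gripper_force: 0.0
t: 13.55
tool_pos: [0.4946, -0.1848, 0.228]
orientation: [0.48, 3.103, -0.001]
force: [0.3, 0.0, -0.2]
opening: 0.0901
gripper_force: 0.0
t 13.55 p [ 0.4946 -0.1848  0.228 ] tilt [ 1.5e-03 -7.0e-04 -1.0e+00] yaw 72.42 shift [ 0.0002 -0.0001  0.    ] turn -0.0031 F [ 0.32  0.01 -0.17] open 0.09012021643999432 0.0
[0.06087285 0.06205877 0.06326423] [ 494.7 -184.6  114.6   87.6  -17.6] [-0.00053776  0.00108542  0.06252985]
```

View pics/c6.png

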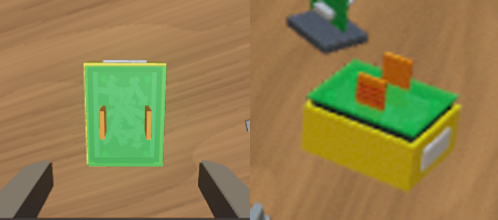

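The final picture shows the cover level and centred on the yellow bin with its tabs sprung out. The top is at 62 mm, so the seal is pressed about 4 mm. A cover that had not latched would sit at about 65 mm.

```bash
python3 -c "
from plant import robot
print(robot.close_job())"
```

```text
the job is handed in; nothing more can be done
None
```

The green cover is latched level on the yellow bin with its tabs sprung out and the seal pressed about 4 mm by my measurements; the job was handed in after about 14 s of robot time, and no verdict was shown.

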